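# Seal the specimen drying box with its quarter-turn panel

## Robot

A 6-joint arm with a two-finger parallel gripper is mounted at the origin on a cart in front of the work surface, level with it; the furniture and walls round the work are solid. World frame = base frame: x ahead of the robot, y to its left, z up, the work surface at z = 0. Lengths are in m, angles in degrees, forces in N, time in s.
With the tool pointing down it reaches from about 0.3 to 0.75 m from the base axis. Payload 8.5 kg.
Tool frame: the origin (TCP) lies midway between the tips of the shut fingers; the grasp point (between the pads) lies 19 mm behind it (manip.grip_point_offset is the distance from the TCP to the grasp point, in m); z points along the fingers, y is the line along which they close (so a half turn about z gives the same grasp; the last joint's range is limited). The gripper opens to 85 mm and grips with 20 to 120 N. Pads are 22 mm wide; open, the fingers measure 114 mm over their backs; the gripper's body (76 mm by 85 mm) begins 54 mm behind the grasp point. The pads swing forward as they close: fully open they stand 13 mm farther back than shut.
Start: joints at [-86.706, 21.807, 74.336, -0, 83.858, -12.336], TCP at [0.148, -0.53, 0.203] pointing down, gripper open.
Joint ranges: [-178.18, 178.18], [-50.72, 133.34], [12.68, 142.11], [-81.47, 261.47], [9.98, 163.14], [-165.26, 165.26]. Speed limits (degrees/s): [136.94, 136.94, 180, 180, 180, 180].

## Interface

Orientations are given as [roll, pitch, yaw] about the fixed x, y, z axes, in that order (R = Rz(yaw) Ry(pitch) Rx(roll)).
In Python, from station import manip, imaging gives the robot as it stands.
- The arm moves only by the shell command python3 -m handwheel 'ROWS' [FORCE]. ROWS is JSON, a list of rows, each a list of 3 entries, a list of its own where there are three numbers: the shift along the tool's x, y, z scaled (see below), then the turn, a rotation vector about the tool's x, y, z scaled (see below), then the opening, from 0 (shut) to 1 (fully open). In form: [[[dx, dy, dz], [rx, ry, rz], jaw], ...]. A call has 1 to 20 rows; each row is the pose to reach, as a shift and turn from the pose commanded when the call began, along the tool's axes at that moment; what a row does not reach only later rows make up. The controller multiplies each number of a shift by 0.25 m and each number of a turn by 90 degrees. A row lasts 1/10 s, in which the tool goes at most 50 mm and 8.59 degrees, less where a joint would pass 70% of its speed; a pose out of reach is approached as far as the arm can. A call with a number of a shift or a turn outside -1 to 1 is refused whole. A call with a gripper value outside its range is refused whole. The fingers move at their own pace and stop on an object; FORCE is the grip in N (left out, the last holds). Time passes only in rows, so rows that repeat a pose let the fingers close. It gives the time, the measured TCP pose, the force, the opening and the grip force at its end, in the units of the state.
- manip.get_state(): the state, without advancing time (a new reading comes with each control period).
- imaging.grab_frame(name): name is "side" or "top" or "wrist"; returns (picture, depth): 384x512x3 uint8, red, green, blue; 384x512 float32, m along the optical axis (not along the pixel's ray), 0 where there is no reading.
- imaging.camera_model(name): a dict with "intrinsics" (3x3 intrinsics, pixels), "R" (3x3) and "t" (3): a world point X has camera coordinates R X + t; the wrist camera has in their place "T_tool_cam" (4x4, takes a point from camera to tool coordinates, whose origin is the TCP and whose axes are the flange's). Camera axes: x right, y down, z forward; pixel columns grow to the right and rows downward; lengths in m; the calibration is good to about 2 mm. A picture is of the moment at which its call begins: read the wrist's pose just before it. camera_model takes no time and is no camera call.
- manip.close_job(): hands the job in; it is judged then, once.
The state is a dict: "t": time; "q": joint angles; "qd": joint speeds; "tau": joint torques, N m; "ee_pos": TCP position; "eef_rot": TCP orientation; "contact_force": force on the tool from outside, world axes, zero at the start; "wrist_torque": the same for the moment, N m; "width": finger opening in m; "grasp_force": force on a finger pad.
Only numpy, scipy, OpenCV 4.12 (cv2) and the standard library are available. Lean on these libraries where they do the work, as an engineer would, in place of code of your own. Each camera call takes 0.05 s, during which the arm holds its last target. There are 200 camera calls.

## Task

Close the specimen drying box: take the loose blue access panel by its yellow wing and set it squarely into the box's opening with the wing still turned away from the slot, so that the cross-bar under the panel rests on the slotted receptacle. Then turn the wing until the cross-bar lines up with the slot and drops in, and press the panel down against the sprung seal until it sits flush on the frame. Finish while still holding the panel pressed flush, and leave the vent box, pin bowl and forceps where they are.

Things in the scene. Friction and masses are not known exactly. Their poses are not given: they have to be found in the camera images.
- dry_box: White drying box fixed to the bench, 124 (x) x 110 (y) x 60 mm tall, open on top. Origin: centre of its underside. Rim (the frame) at z = 60 mm; rectangular opening 78 mm along its x, 64 mm along its y, centred, straight walls, inner floor at z = 6 mm.
- receptacle: Bare aluminium block on a black foot, fixed in the middle of the box, 46 mm along its x, 28 mm along y; top 54 mm above the bench. Origin on its vertical axis, 6 mm above the bench. Its yaw is within 0.3 rad of the box's.
- slot (a point): Centre of the slot's mouth on top of the receptacle, 54 mm above the bench. The straight slot is 32 mm long along the receptacle's x, 10 mm wide and 24 mm deep.
- panel: Loose blue access panel, 0.22 to 0.3 kg with its fastener, lying flat. Origin: centre of the underside of its hollow grey skirt, which is 73 (x) x 59 (y) mm outside, 65 x 51 inside, 22 mm deep, open below. Fits the opening with its x along the box's x, either way round.
- flange (a point): Centre of the underside of the panel's blue flange (104 (x) x 88 (y) x 5 mm), 22 mm above the panel's origin. Height above the bench in the box: 72 mm with the cross-bar resting on the receptacle out of line, 65 mm on the unpressed seal with the bar in the slot, 60 mm when flush on the rim.
- fastener: Quarter-turn fastener on the panel, turning about the panel's vertical centre axis with light friction (0.04 N m), either way, without detent; no stop within 1.5 rad of its start. Same origin as the panel. Wing and cross-bar lie along its x. Starts 0.95 to 1.5 rad from the panel's x.
- wing (a point): Middle of the yellow wing, 45 mm above the panel's origin. Wing: 42 mm long along the fastener's x, 12 mm thick along its y, its top 59 mm above the panel's origin, on a black collar of 30 mm diameter that ends 32 mm above that origin. Grip it from above by the 12 mm thickness.
- cross_bar (a point): Middle of the underside of the steel cross-bar below the panel, 4 mm above the panel's origin. Bar parallel to the wing, 25 mm long, 6 mm in diameter. It enters the slot only within about 0.15 rad of its line (a half turn makes no difference).
- seal (a joint): Black sprung seal ring round the opening, m: 0 = standing 5 mm proud of the rim, 0.005 = level with it. Pushes back with 3 N at the start of its travel, 10.5 N when level; the rim below is rigid. The panel's weight does not press it down.
- vent_box: Bystander: small cream box with a mesh window, 38 mm cube, loose; origin: centre of its underside.
- pin_bowl: Bystander: glass bowl of pins, 107 mm diameter, 66 mm tall, loose; origin: centre of its underside.
- forceps: Bystander: steel forceps lying flat, 113 mm long, loose; origin: centre of its underside.

How it is judged (in metres and radians):
On the way, in this order (a step that is already met when the one before it is completed fails the run):
1. the panel sits squarely in the opening (skirt in, within 6 mm and 0.15 rad, flange no more than 17 mm above the rim), the cross-bar still more than 0.3 rad out of line with the slot (horizontal distance between panel and dry_box below 0.006 m and angle between the x axis of panel and the x axis of dry_box, either way round below 0.15 rad and z of panel in the frame of dry_box below 0.055 m and angle between panel's own z axis and vertical below 0.1 rad and angle between the x axis of fastener and the x axis of receptacle, either way round above 0.3 rad), for 0.2 s.
2. the fastener is turned in line with the slot and the cross-bar has dropped into it (horizontal distance between panel and dry_box below 0.006 m and angle between the x axis of panel and the x axis of dry_box, either way round below 0.15 rad and angle between the x axis of fastener and the x axis of receptacle, either way round below 0.2 rad and z of panel in the frame of dry_box below 0.046 m), for 0.1 s.
At the end, for the whole second after the job is handed in: The panel is in the opening (within 6 mm and 0.15 rad of square, tilted less than 0.04 rad), the cross-bar is in the slot (within 0.2 rad), the flange is pressed to within 1.5 mm of the rim with the seal down more than 3.5 mm, and the fingers are still on the panel or its wing with more than 4 N (horizontal distance between panel and dry_box below 0.006 m and angle between the x axis of panel and the x axis of dry_box, either way round below 0.15 rad and angle between panel's own z axis and vertical below 0.04 rad and angle between the x axis of fastener and the x axis of receptacle, either way round below 0.2 rad and z of panel in the frame of dry_box below 0.0395 m and value of joint seal above 0.0035 m and contact force between the fingers and panel above 4 N); the arm keeps its last pose, push and grip.
It fails at once if a bystander is moved by more than 20 mm (distance of any of vent_box, pin_bowl, forceps from where it was at the start of the episode above 0.02 m).
It fails at once if the panel is turned over (angle between panel's own z axis and vertical above 0.8 rad).
It also fails if it takes over 42 s, if anything falls off the work surface, if the arm or the gripper's body presses on something with over 40 N, if the wrist force passes 120 N, or if a joint passes its speed limit or range.

## Working session

There is one attempt and no reset: what is moved stays moved. The work goes in short steps, Python scripts to look and compute and a shell command to move; the robot and the scene stay as the last step left them, time stands still between calls to the robot, and variables do not carry over. Pictures are saved under pics/ and viewed, at most 10 in all, crops included, and the job is handed in when it is done.

```bash
mkdir -p pics; cat > h.py <<'E'
import numpy as np, cv2
from station import manip, imaging
from scipy.spatial.transform import Rotation as Ro
def cloud(name):
    s=manip.get_state(); im,d=imaging.grab_frame(name); m=imaging.camera_model(name)
    K=np.array(m["intrinsics"]); v,u=np.mgrid[0:384,0:512]
    P=np.stack([(u-K[0,2])/K[0,0]*d,(v-K[1,2])/K[1,1]*d,d],-1)
    if name=="wrist":
        T=np.array(m["T_tool_cam"]); P=P@T[:3,:3].T+T[:3,3]
        R=Ro.from_euler('xyz',s["eef_rot"],degrees=True).as_matrix(); P=P@R.T+np.array(s["ee_pos"])
    else: P=(P-np.array(m["t"]))@np.array(m["R"])
    P[d<=0]=np.nan
    return im,P
E
python3 - <<'E'
from h import *
print(manip.get_state())
for n in("top","side"):
    im,P=cloud(n); np.savez("pics/%s.npz"%n,im=im,P=P)
    cv2.imwrite("pics/%s.png"%n,cv2.resize(im[:,:,::-1],(800,600)))
E
```

```text
{'t': 0.0, 'q': array([-8.67065756e+01,  2.18422243e+01,  7.43863187e+01,  6.92115423e-04,
        8.38597877e+01, -1.23353762e+01]), 'qd': array([-0.14323013, -0.04104316, -0.04569769, -0.05903206,  0.08724912,
       -0.0439357 ]), 'tau': array([ 1.55615751e-03, -4.48456621e+01, -2.31274062e+01, -3.94695076e-05,
        4.79227980e-03, -6.76515057e-06]), 'ee_pos': array([ 0.14815642, -0.52930519,  0.20219105]), 'eef_rot': array([-1.79913855e+02, -1.95425470e-02,  1.56287113e+01]), 'contact_force': array([-0.04408283,  0.30022548,  1.20631244]), 'wrist_torque': array([ 0.02155502,  0.00501909, -0.034129  ]), 'grasp_force': 0.0, 'width': 0.08570634465317091}
```

View pics/top.png

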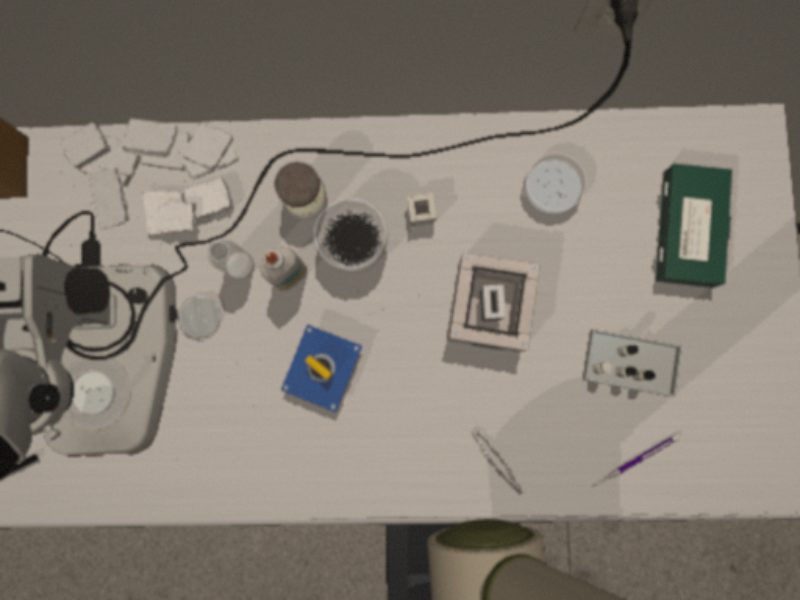

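View pics/side.png

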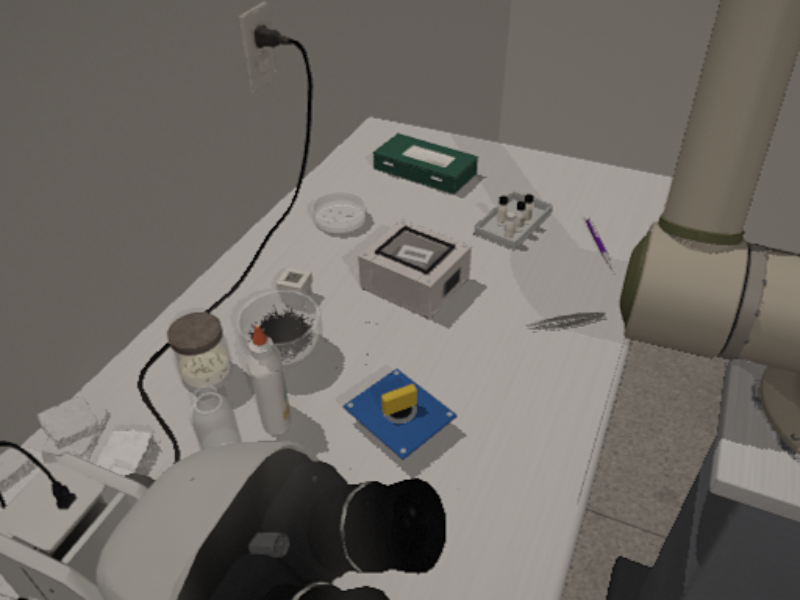

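The top view shows the panel at about (320,368) with the yellow wing from (307,360) to (332,377). The box is at (495,302) with its slot around (494,300), the bowl at (350,237) and the forceps at (497,462). Next I'll measure these.

```bash
cat > m.py <<'E'
from h import *
def rect(P,mask,name):
    p=P[mask]; p=p[~np.isnan(p).any(1)]
    r=cv2.minAreaRect(p[:,:2].astype(np.float32)*1000)
    b=cv2.boxPoints(r); e=b[1]-b[0]; f=b[2]-b[1]
    if np.hypot(*f)>np.hypot(*e): e=f
    print(name,len(p),"c",np.round(r[0],1),"size",np.round(r[1],1),"long yaw",round(np.degrees(np.arctan2(e[1],e[0]))%180,1),"z med",np.round(np.median(p[:,2])*1000,1))
def big(m):
    n,l,s,_=cv2.connectedComponentsWithStats(m.astype(np.uint8)); return l==1+np.argmax(s[1:,4])
E
python3 - <<'E'
from m import *
for n in("top","side"):
    z=np.load("pics/%s.npz"%n); im=z["im"]; P=z["P"]; h=cv2.cvtColor(im,cv2.COLOR_RGB2HSV)
    H,S,V=h[...,0],h[...,1],h[...,2]; Z=P[...,2]
    y=big((H>18)&(H<35)&(S>150)&(V>60)); rect(P,y,n+" yellow"); rect(P,y&(Z>.053),n+" yellow top")
    b=big((H>100)&(H<125)&(S>120)&(Z<.05)); rect(P,b,n+" blue")
    near=(np.hypot(P[...,0]-np.nanmean(P[b][:,0]),P[...,1]-np.nanmean(P[b][:,1]))<.4)
    rim=big((Z>.054)&(Z<.068)&(S<60)&near&(~y)&(P[...,0]>.3)&(P[...,1]<.05)); rect(P,rim,n+" rim")
    if n=="top":
        c=im[150:235,280:355]; cv2.imwrite("pics/box.png",cv2.resize(c[:,:,::-1],None,fx=7,fy=7,interpolation=cv2.INTER_CUBIC))
        for (u,v) in [(494,302),(350,237),(421,208),(497,462),(320,368),(280,265),(480,315)]: print(u,v,P[int(v*.64),int(u*.64)])
    else: cv2.imwrite("pics/box2.png",cv2.resize(im[135:205,220:310][:,:,::-1],None,fx=8,fy=8,interpolation=cv2.INTER_CUBIC))
E
```

```text
top yellow 102 c [498.7 232.6] size [39.8 14. ] long yaw 47.8 z med 59.8
top yellow top 95 c [499.4 231.9] size [39.8 11.7] long yaw 48.2 z med 59.9
top blue 1162 c [500.3 232.4] size [83.5 98.3] long yaw 157.3 z med 28.0
top rim 1793 c [588.1 -17.9] size [110.2 125. ] long yaw 169.5 z med 61.3
494 302 [ 0.59067411 -0.02078984  0.03118605]
350 237 [0.6887356  0.18578783 0.05036648]
421 208 [0.73228246 0.08259963 0.03542724]
497 462 [ 0.36014768 -0.02074216  0.00180498]
320 368 [0.49953807 0.23042144 0.06160695]
280 265 [0.63402372 0.27165651 0.12701823]
480 315 [ 0.57553834 -0.00264739  0.00717235]
side yellow 284 c [502.1 228.8] size [34.8 41.9] long yaw 106.6 z med 53.0
side yellow top 142 c [500.2 234.6] size [40.  12.8] long yaw 51.0 z med 58.8
side blue 1555 c [500.1 234.1] size [ 87.9 102.7] long yaw 158.3 z med 27.5
side rim 1412 c [588.6 -17.2] size [114.3 126.1] long yaw 169.5 z med 60.4
```

View pics/box.png

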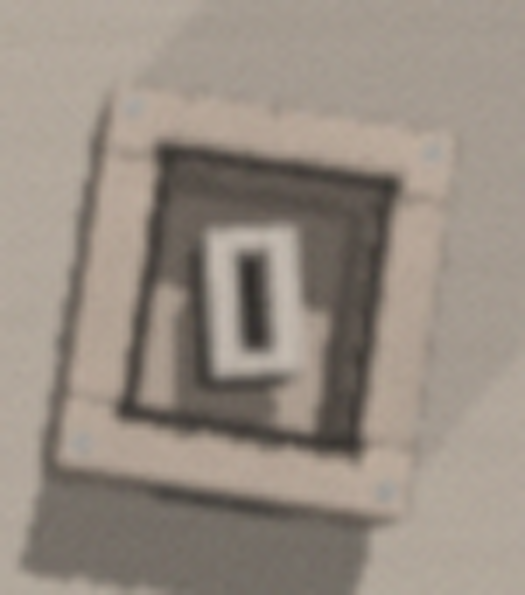

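The crop shows the opening with its long side tilted up and to the right, at a yaw of about -10.5°. The slot runs from (243,355) to (237,250), so it tilts slightly the other way. Next I'll work out a move to a hover over the box and take a wrist view.

```bash
cat > go.py <<'E'
from h import *
import sys
# target x y z(mm) yaw(deg): gives shift/turn in handwheel units, tool held vertical
x,y,z,yaw=map(float,sys.argv[1:5]); s=manip.get_state()
R=Ro.from_euler('xyz',s["eef_rot"],degrees=True); d=np.array([x,y,z])/1000-s["ee_pos"]
T=Ro.from_euler('xyz',[180,0,yaw],degrees=True); rv=(R.inv()*T).as_rotvec(degrees=True)
print("t",round(s["t"],2),"pos",np.round(s["ee_pos"],4),"rot",np.round(s["eef_rot"],2))
print("shift",np.round(R.inv().apply(d)/.25,4),"turn",np.round(rv/90,4),"dist",np.linalg.norm(d),"ang",np.linalg.norm(rv))
E
python3 go.py 540 -18 300 15.6
python3 - <<'E'
from m import *
print(imaging.camera_model("wrist"))
z=np.load("pics/top.npz"); P=z["P"]; Z=P[...,2]; S=cv2.cvtColor(z["im"],cv2.COLOR_RGB2HSV)[...,1]
n=np.hypot(P[...,0]-.588,P[...,1]+.018)<.03
rect(P,n&(Z>.045)&(Z<.06),"recept"); 
E
```

```text
t 0.1 pos [ 0.1481 -0.5294  0.2023] rot [-1.7993e+02 -1.0000e-02  1.5630e+01]
shift [ 2.0607 -1.548  -0.3884] turn [-0.0008 -0.0001  0.0003] dist 0.6516103496943706 ang 0.08105260413256567
{'intrinsics': array([[292.38647554,   0.        , 254.16939279],
       [  0.        , 292.38647554, 190.9534105 ],
       [  0.        ,   0.        ,   1.        ]]), 'T_tool_cam': array([[-6.27123934e-04, -9.65998773e-01, -2.58545889e-01,
         6.57378954e-02],
       [ 9.99999346e-01, -3.58552905e-04, -1.08592660e-03,
        -2.18195657e-04],
       [ 9.56301384e-04, -2.58546401e-01,  9.65998367e-01,
        -1.70454305e-01],
       [ 0.00000000e+00,  0.00000000e+00,  0.00000000e+00,
         1.00000000e+00]])}
recept 226 c [587.8 -17.7] size [45.6 28.3] long yaw 0.6 z med 55.1
```

```bash

python3 -m handwheel '[[[0.687,-0.516,-0.13],[0,0,0],1],[[0.687,-0.516,-0.13],[0,0,0],1],[[0.687,-0.516,-0.13],[0,0,0],1],[[0.687,-0.516,-0.13],[0,0,0],1],[[0.687,-0.516,-0.13],[0,0,0],1]]'
python3 -m handwheel '[[[0.687,-0.516,-0.13],[0,0,0],1],[[0.687,-0.516,-0.13],[0,0,0],1],[[0.687,-0.516,-0.13],[0,0,0],1],[[0.687,-0.516,-0.13],[0,0,0],1],[[0.687,-0.516,-0.13],[0,0,0],1]]'
python3 -m handwheel '[[[0.687,-0.516,-0.13],[0,0,0],1],[[0.687,-0.516,-0.13],[0,0,0],1],[[0.687,-0.516,-0.13],[0,0,0],1],[[0.687,-0.516,-0.13],[0,0,0],1],[[0.687,-0.516,-0.13],[0,0,0],1],[[0.687,-0.516,-0.13],[0,0,0],1],[[0.687,-0.516,-0.13],[0,0,0],1],[[0.687,-0.516,-0.13],[0,0,0],1]]'
python3 - <<'E'
from m import *
im,P=cloud("wrist"); cv2.imwrite("pics/w1.png",cv2.resize(im[:,:,::-1],(800,600)))
Z=P[...,2]; n=np.hypot(P[...,0]-.588,P[...,1]+.018)<.035
rect(P,n&(Z>.045)&(Z<.065),"recept"); rect(P,big(n&(Z<.046)&(np.hypot(P[...,0]-.588,P[...,1]+.018)<.017)),"slot")
r=(Z>.054)&(Z<.069)&(np.hypot(P[...,0]-.588,P[...,1]+.018)<.09); rect(P,big(r&~n),"rim")
E
python3 go.py 490 230 200 48.5
```

```text
t: 0.6
ee_pos: [0.2805, -0.356, 0.2361]
eef_rot: [180.0, -0.0, 15.8]
contact_force: [0.0, -1.1, -0.6]
width: 0.0853
grasp_force: 0.0
t: 1.1
ee_pos: [0.4111, -0.1855, 0.2684]
eef_rot: [180.0, -0.1, 15.8]
contact_force: [-0.5, -0.6, -0.6]
width: 0.0857
grasp_force: 0.0
t: 1.9
ee_pos: [0.5395, -0.019, 0.3001]
eef_rot: [-180.0, 0.0, 15.6]
contact_force: [-0.2, -0.7, -0.1]
width: 0.0856
grasp_force: 0.0
recept 623 c [590.1 -18.1] size [69.6 46.4] long yaw 89.4 z med 53.2
slot 150 c [589.4 -17.6] size [30.4  9.2] long yaw 1.6 z med 29.4
rim 4597 c [590.  -17.3] size [110.3 124.2] long yaw 169.6 z med 59.3
t 1.95 pos [ 0.5395 -0.0191  0.3002] rot [-1.800e+02  3.000e-02  1.554e+01]
shift [ 0.0763 -1.0131  0.401 ] turn [-1.000e-04  3.000e-04 -3.662e-01] dist 0.2730700825770697 ang 32.95895154847925
```

View pics/w1.png

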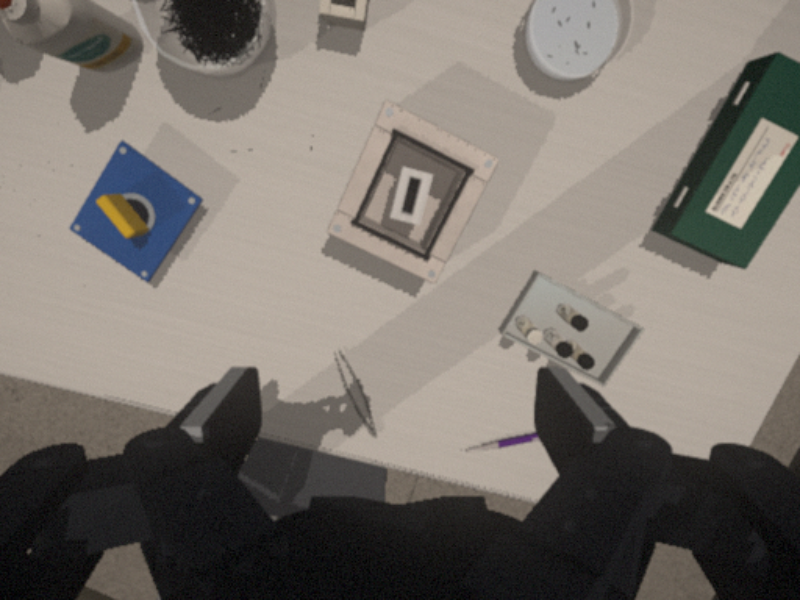

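The wrist view agrees with the top view: box centred near (412,195) px, receptacle at about (411,196), panel at (137,212) with its wing visible. Next I'll go above the panel.

```bash

python3 -m handwheel '[[[0.08,-0.99,0.4],[0,0,-0.366],1],[[0.08,-0.99,0.4],[0,0,-0.366],1],[[0.08,-0.99,0.4],[0,0,-0.366],1],[[0.08,-0.99,0.4],[0,0,-0.366],1],[[0.08,-0.99,0.4],[0,0,-0.366],1],[[0.08,-0.99,0.4],[0,0,-0.366],1],[[0.08,-0.99,0.4],[0,0,-0.366],1],[[0.08,-0.99,0.4],[0,0,-0.366],1],[[0.08,-0.99,0.4],[0,0,-0.366],1]]'
python3 - <<'E'
from m import *
im,P=cloud("wrist"); cv2.imwrite("pics/w2.png",cv2.resize(im[:,:,::-1],(800,600)))
h=cv2.cvtColor(im,cv2.COLOR_RGB2HSV);H,S,V=h[...,0],h[...,1],h[...,2]; Z=P[...,2]
y=big((H>18)&(H<35)&(S>150)&(V>60)); rect(P,y,"yellow"); rect(P,y&(Z>.055),"yellow top")
b=big((H>100)&(H<125)&(S>120)&(Z<.035)&(Z>.02)); rect(P,b,"blue")
E
python3 go.py 500 232 35 48.5
```

```text
t: 2.85
ee_pos: [0.4933, 0.2243, 0.201]
eef_rot: [180.0, -0.0, 48.5]
contact_force: [0.2, 0.3, 0.2]
width: 0.0852
grasp_force: 0.0
yellow 393 c [501.3 234.1] size [41.6 11.4] long yaw 48.6 z med 57.8
yellow top 380 c [501.3 233.7] size [40.9 10.9] long yaw 48.6 z med 57.8
blue 4787 c [501.2 233.6] size [ 85.6 101.4] long yaw 157.4 z med 26.2
t 2.9 pos [0.4933 0.2243 0.201 ] rot [ 1.7995e+02 -5.0000e-02  4.8450e+01]
shift [ 0.0403 -0.001   0.6639] turn [ 0.0005 -0.0005 -0.0005] dist 0.1662756044230478 ang 0.08108006364560665
```

```bash

python3 -m handwheel '[[[0.0445,-0.002,0.3],[0,0,0],1],[[0.0445,-0.002,0.45],[0,0,0],1],[[0.0445,-0.002,0.6],[0,0,0],1],[[0.0445,-0.002,0.662],[0,0,0],1],[[0.0445,-0.002,0.662],[0,0,0],0.6],[[0.0445,-0.002,0.662],[0,0,0],0.3],[[0.0445,-0.002,0.662],[0,0,0],0],[[0.0445,-0.002,0.662],[0,0,0],0],[[0.0445,-0.002,0.662],[0,0,0],0],[[0.0445,-0.002,0.662],[0,0,0],0],[[0.0445,-0.002,0.662],[0,0,0],0],[[0.0445,-0.002,0.662],[0,0,0],0]]' 60
```

```text
t: 4.1
ee_pos: [0.4997, 0.2343, 0.0349]
eef_rot: [180.0, -0.0, 48.6]
contact_force: [0.5, 0.0, -0.0]
width: -0.0001
grasp_force: 0.0
```

The fingers shut on nothing, so I need to look.

```bash

python3 - <<'E'
from m import *
print(manip.get_state()["width"],manip.get_state()["grasp_force"])
im,P=cloud("side"); cv2.imwrite("pics/s2.png",cv2.resize(im[215:325,190:335][:,:,::-1],None,fx=5,fy=5,interpolation=cv2.INTER_CUBIC))
E
```

```text
-7.876354397729466e-05 0.0
```

View pics/s2.png

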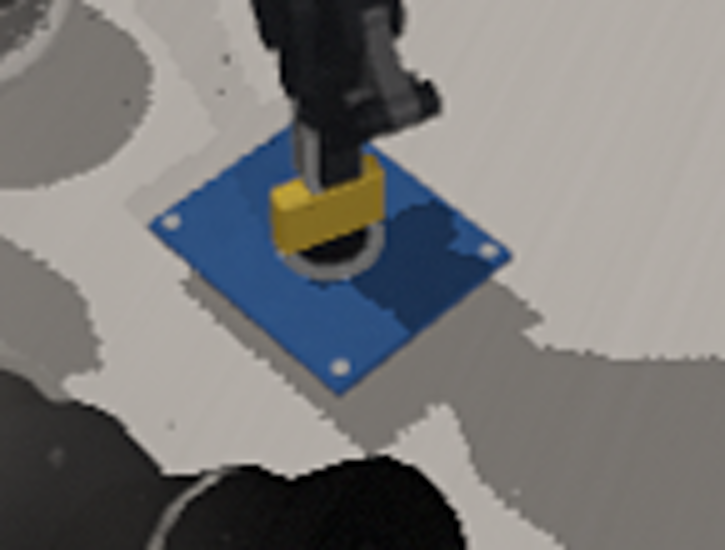

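The crop shows the shut fingers ending at about (335,190), on or above the wing's top face, with the wing undisturbed. I'll check the fingertip height by depth.

```bash

python3 - <<'E'
from m import *
np.set_printoptions(precision=4,suppress=True)
for n in("side","top"):
    im,P=cloud(n)
    if n=="side":
        for v in (240,245,248,250,251,252,253,254,256,260): print(v,[(np.round(P[v,u]*1000).astype(int).tolist()) for u in(252,256,260)],im[v,256])
    d=np.hypot(P[...,0]-.5,P[...,1]-.233); h=cv2.cvtColor(im,cv2.COLOR_RGB2HSV)
    m=(d<.06)&(P[...,2]>.03)&(h[...,1]<90); p=P[m]; p=p[np.argsort(p[:,2])]; print(n,len(p)); print(p[:12:2])
s=manip.get_state(); print(s["q"],s["ee_pos"],s["width"])
E
```

```text
240 [[497, 253, 108], [484, 264, 126], [473, 273, 139]] [21 22 23]
245 [[500, 246, 88], [485, 263, 112], [487, 242, 89]] [18 19 21]
248 [[500, 247, 80], [493, 246, 84], [487, 242, 82]] [27 28 30]
250 [[500, 247, 76], [493, 247, 79], [487, 242, 77]] [27 28 30]
251 [[501, 246, 72], [493, 247, 76], [488, 240, 72]] [26 26 28]
252 [[501, 246, 70], [493, 246, 73], [492, 232, 58]] [84 70 37]
253 [[501, 246, 67], [497, 237, 59], [492, 232, 55]] [152 128  46]
254 [[503, 242, 58], [498, 236, 55], [492, 232, 53]] [131 108  34]
256 [[502, 245, 57], [497, 237, 51], [492, 231, 46]] [130 107  34]
260 [[502, 243, 44], [497, 239, 41], [492, 232, 36]] [129 106  34]
side 4673
[[0.4867 0.244  0.0301]
 [0.5062 0.253  0.0307]
 [0.4867 0.2396 0.0309]
 [0.4956 0.2462 0.031 ]
 [0.4931 0.2428 0.0312]
 [0.4957 0.2415 0.0313]]
top 4475
[[0.5383 0.1962 0.0301]
 [0.4579 0.2421 0.0305]
 [0.4559 0.2511 0.031 ]
 [0.4906 0.1897 0.031 ]
 [0.4527 0.2588 0.1379]
 [0.5354 0.1853 0.151 ]]
[12.8263 32.1904 87.6376  0.0007 60.1776 54.2549] [0.4997 0.2343 0.0348] -9.407255188038283e-05
```

```bash

python3 - <<'E'
from m import *
np.set_printoptions(precision=1,suppress=True)
im,P=cloud("wrist"); cv2.imwrite("pics/w3.png",cv2.resize(im[:,:,::-1],(800,600)))
h=cv2.cvtColor(im,cv2.COLOR_RGB2HSV);H,S,V=h[...,0],h[...,1],h[...,2]; Z=P[...,2]
y=big((H>18)&(H<35)&(S>150)&(V>60)); rect(P,y,"yellow")
b=big((H>100)&(H<125)&(S>120)&(Z<.05)&(Z>-.02)); rect(P,b,"blue")
g=(S<90)&(V<90)&(np.hypot(P[...,0]-.5,P[...,1]-.234)<.03)&(Z>.03); p=P[g]*1000; p=p[np.argsort(p[:,2])]; print(len(p),p[::max(1,len(p)//15)])
E
```

```text
yellow 689 c [510.3 243.8] size [15.1 11.5] long yaw 48.3 z med 57.4
blue 13439 c [501.1 233.4] size [ 86.8 102.5] long yaw 157.7 z med 26.2
22782 [[497.2 243.4  30. ]
 [498.1 232.8  99.8]
 [517.6 228.6 111.1]
 [505.1 246.2 117.2]
 [522.3 219.9 119.6]
 [499.4 258.  129.9]
 [522.6 237.8 136.9]
 [513.3 242.2 141.9]
 [516.5 242.6 145.4]
 [506.9 244.8 148.4]
 [510.6 240.  150.9]
 [526.4 227.3 153.8]
 [488.6 259.6 156.3]
 [502.1 259.1 158.9]
 [519.  244.1 161.8]
 [522.8 241.5 165. ]]
```

View pics/w3.png

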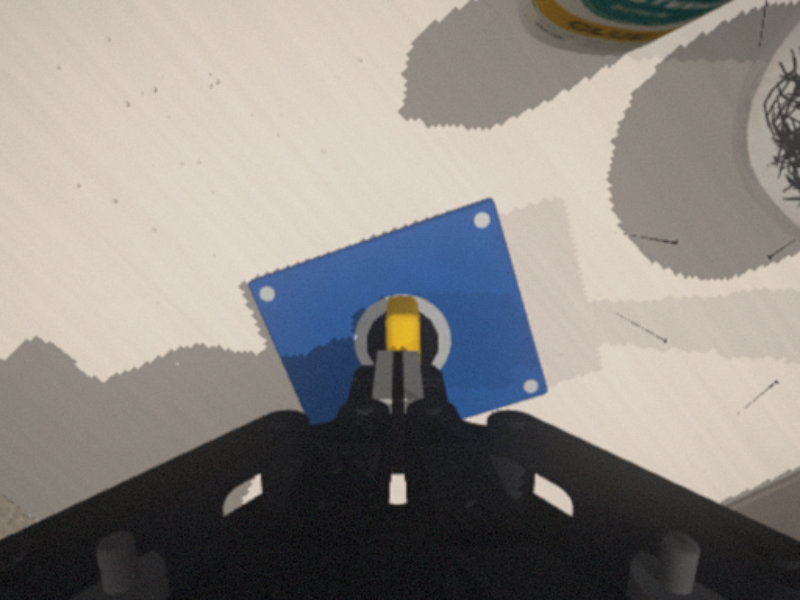

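```bash

python3 - <<'E'
from m import *
np.set_printoptions(precision=1,suppress=True)
im,P=cloud("wrist"); s=manip.get_state(); R=Ro.from_euler('xyz',s["eef_rot"],degrees=True)
for v in range(212,256,4): print(v,[(R.inv().apply(P[v,u]-s["ee_pos"])*1000).round().astype(int).tolist() for u in(242,247,254,261,266)],im[v,247])
E
ls; python3 -c "
from station import manip
print([a for a in dir(manip) if a[0]!='_'], manip.grip_point_offset)"
```

```text
212 [[6, -8, 3], [14, -4, -21], [15, 0, -23], [15, 4, -24], [14, 6, -22]] [131 105  33]
216 [[3, -8, 4], [12, -4, -20], [12, 0, -22], [13, 4, -24], [12, 6, -23]] [132 105  39]
220 [[0, -8, 4], [9, -4, -21], [10, 0, -22], [10, 4, -23], [10, 6, -23]] [121  94  32]
224 [[12, -6, -32], [12, -4, -33], [12, 0, -32], [11, 3, -31], [11, 6, -32]] [99 88 73]
228 [[12, -6, -37], [11, -4, -37], [12, 0, -39], [12, 3, -38], [12, 6, -37]] [98 96 95]
232 [[12, -6, -42], [12, -3, -43], [12, 0, -44], [12, 3, -43], [11, 5, -42]] [95 93 94]
236 [[11, -6, -47], [12, -3, -48], [12, 0, -48], [12, 3, -47], [11, 5, -46]] [98 98 95]
240 [[12, -5, -52], [12, -3, -52], [12, 0, -53], [11, 3, -50], [11, 5, -51]] [95 97 92]
244 [[12, -5, -56], [12, -3, -56], [12, 0, -56], [12, 3, -56], [12, 5, -55]] [97 96 95]
248 [[12, -5, -60], [12, -3, -60], [12, 0, -60], [11, 3, -59], [12, 5, -59]] [95 92 88]
252 [[12, -5, -63], [12, -3, -63], [12, 0, -63], [11, 3, -62], [12, 5, -63]] [94 94 92]
go.py
h.py
m.py
pics
['Unreachable', 'close_job', 'get_state', 'grip_point_offset'] 0.0187
```

Both cameras put the shut fingertips about 32 mm short of the reported TCP: the side view has them at z≈68 with the reported TCP z at 35, and the wrist view has the pad ends at tool z≈-31. I'll open, go about 32 mm lower, and check the grip.

```bash

python3 -m handwheel '[[[0,0,0],[0,0,0],1],[[0,0,0],[0,0,0],1],[[0,0,0],[0,0,0],1],[[0,0,0],[0,0,0],1],[[0,0,0],[0,0,0],1],[[0,0,0],[0,0,0],1],[[0.004,-0.002,0.06],[0,0,0],1],[[0.004,-0.002,0.124],[0,0,0],1],[[0.004,-0.002,0.124],[0,0,0],0.6],[[0.004,-0.002,0.124],[0,0,0],0.3],[[0.004,-0.002,0.124],[0,0,0],0],[[0.004,-0.002,0.124],[0,0,0],0],[[0.004,-0.002,0.124],[0,0,0],0],[[0.004,-0.002,0.124],[0,0,0],0],[[0.004,-0.002,0.124],[0,0,0],0],[[0.004,-0.002,0.124],[0,0,0],0]]' 60
python3 go.py 500 233 110 60
```

```text
t: 5.95
ee_pos: [0.5005, 0.2353, 0.0046]
eef_rot: [179.9, -0.1, 48.6]
contact_force: [0.2, -2.3, 5.9]
width: 0.0104
grasp_force: 60.9
t 5.95 pos [0.5005 0.2353 0.0046] rot [ 1.7994e+02 -6.0000e-02  4.8570e+01]
shift [-0.0079  0.005  -0.4217] turn [ 0.0008 -0.0006 -0.127 ] dist 0.10545751953775774 ang 11.428226725875549
```

```bash

python3 -m handwheel '[[[0,0,-0.08],[0,0,0],0],[[0,0,-0.2],[0,0,0],0],[[0,0,-0.4],[0,0,0],0],[[0,0,-0.44],[0,0,0],0],[[0,0,-0.44],[0,0,0],0]]'
python3 - <<'E'
from m import *
im,P=cloud("wrist"); h=cv2.cvtColor(im,cv2.COLOR_RGB2HSV);H,S,V=h[...,0],h[...,1],h[...,2]; Z=P[...,2]
b=big((H>100)&(H<125)&(S>120)&(Z>.09)); rect(P,b,"blue w")
im,P=cloud("top"); h=cv2.cvtColor(im,cv2.COLOR_RGB2HSV);H,S,V=h[...,0],h[...,1],h[...,2]; Z=P[...,2]
b=big((H>100)&(H<125)&(S>120)&(Z>.09)&(Z<.2)); rect(P,b,"blue top")
s=manip.get_state();print(s["ee_pos"],s["contact_force"])
E
python3 go.py 587 -19 115 60.5
```

```text
t: 6.45
ee_pos: [0.5004, 0.2355, 0.115]
eef_rot: [179.9, -0.1, 48.6]
contact_force: [-0.6, -0.3, -3.4]
width: 0.0109
grasp_force: 59.9
blue w 15561 c [501.2 238.8] size [ 78.9 102.9] long yaw 157.0 z med 136.6
blue top 101 c [507.9 189.1] size [16.1 53.7] long yaw 179.5 z med 136.6
[0.49897264 0.23513181 0.11219091] [-0.46794905 -0.05444267 -2.2762458 ]
t 6.55 pos [0.499  0.2351 0.1122] rot [-1.799e+02  1.400e-01  4.857e+01]
shift [-0.5292  0.9366 -0.0116] turn [-0.0013  0.0014 -0.1326] dist 0.26896037765867187 ang 11.933572684769938
```

The panel is held and lifted level, with its flange top at z≈137 mm and yaw 157°. Next I'll carry it over the box.

```bash

python3 -m handwheel '[[[-0.13,0.23,-0.03],[0,0,-0.03],0],[[-0.26,0.46,-0.03],[0,0,-0.07],0],[[-0.39,0.69,-0.03],[0,0,-0.1],0],[[-0.48,0.85,-0.03],[0,0,-0.137],0],[[-0.523,0.932,-0.03],[0,0,-0.137],0],[[-0.523,0.932,-0.03],[0,0,-0.137],0],[[-0.523,0.932,-0.03],[0,0,-0.137],0]]'
python3 - <<'E'
from m import *
c=np.array([.589,-.0175])
for n in("wrist","top","side"):
    im,P=cloud(n); h=cv2.cvtColor(im,cv2.COLOR_RGB2HSV);H,S,V=h[...,0],h[...,1],h[...,2]; Z=P[...,2]
    np.savez("pics/o_%s.npz"%n,im=im,P=P)
    b=big((H>100)&(H<125)&(S>120)&(Z>.09)&(Z<.2)); rect(P,b,"blue "+n)
    a=np.radians(-10.4); q=(P[...,:2]-c); X=q[...,0]*np.cos(a)+q[...,1]*np.sin(a); Y=-q[...,0]*np.sin(a)+q[...,1]*np.cos(a)
    print("blue in box frame x",np.percentile(X[b],[.5,99.5])*1e3,"y",np.percentile(Y[b],[.5,99.5])*1e3)
    rect(P,big((Z>.053)&(Z<.069)&(S<70)&(np.hypot(X,Y)<.09)),"rim")
cv2.imwrite("pics/side3.png",cv2.resize(im[90:250,180:350][:,:,::-1],None,fx=3.5,fy=3.5,interpolation=cv2.INTER_CUBIC))
E
python3 go.py 589.3 -16.8 120 60.9
```

```text
t: 7.25
ee_pos: [0.5879, -0.0191, 0.1189]
eef_rot: [-179.8, 0.1, 60.7]
contact_force: [0.1, 1.2, -3.2]
width: 0.0106
grasp_force: 59.9
blue wrist 15609 c [588.3 -15.9] size [ 79.2 102.9] long yaw 169.2 z med 140.4
blue in box frame x [-51.03827281  49.83792665] y [-32.50472074  40.79759219]
rim 4764 c [597.6  25.1] size [ 24.7 123.6] long yaw 169.6 z med 59.3
blue top 81 c [560.5 -42.8] size [25.6 14.4] long yaw 85.9 z med 142.8
blue in box frame x [-30.421038   -15.05590416] y [-42.47116907 -17.95444598]
rim 342 c [596.   28.9] size [ 15.3 123.1] long yaw 169.6 z med 61.1
blue side 797 c [585.9 -15.6] size [ 88.9 103.3] long yaw 169.8 z med 142.5
blue in box frame x [-54.64387533  47.30579326] y [-41.78730768  44.82745356]
rim 1373 c [588.6 -16.2] size [112.6 125.8] long yaw 169.5 z med 60.3
t 7.4 pos [ 0.5872 -0.0155  0.1202] rot [-1.7984e+02  2.0000e-02  6.0950e+01]
shift [-0.0005  0.0097  0.0007] turn [-0.0017  0.0002  0.0006] dist 0.0024404747604738447 ang 0.1662023425361157
```

```bash

python3 -m handwheel '[[[0,0.01,0],[0,0,0],0],[[0,0.01,0],[0,0,0],0],[[0,0.01,0],[0,0,0],0],[[0,0.01,0],[0,0,0],0]]'
cat > chk.py <<'E'
from m import *
for n,c in(("wrist",(590,-17.3)),("side",(588.6,-17.2))):
    im,P=cloud(n); h=cv2.cvtColor(im,cv2.COLOR_RGB2HSV);H,S,V=h[...,0],h[...,1],h[...,2]; Z=P[...,2]*1e3
    b=big((H>100)&(H<125)&(S>120)&(Z>60)&(Z<200)); rect(P,b,"blue "+n)
    a=np.radians(-10.4); q=(P[...,:2]*1e3-c); X=q[...,0]*np.cos(a)+q[...,1]*np.sin(a); Y=-q[...,0]*np.sin(a)+q[...,1]*np.cos(a)
    print(" box frame x",np.percentile(X[b],[.3,99.7]).round(1),"y",np.percentile(Y[b],[.3,99.7]).round(1))
    m=b&np.isfinite(Z); A=np.c_[P[m][:,:2]*1e3,np.ones(m.sum())]; k=np.linalg.lstsq(A,Z[m],rcond=None)[0]; print(" tilt deg",np.degrees(k[:2]).round(2))
    r=big((Z>53)&(Z<69)&(S<70)&(np.hypot(X,Y)<90)); print(" rim x",np.percentile(X[r],[.5,99.5]).round(1),"y",np.percentile(Y[r],[.5,99.5]).round(1))
E
python3 chk.py; python3 go.py 589.3 -16.8 120 60.9
```

```text
t: 7.8
ee_pos: [0.5902, -0.0176, 0.1214]
eef_rot: [180.0, -0.0, 60.9]
contact_force: [0.6, 1.3, -1.8]
width: 0.011
grasp_force: 60.0
blue wrist 15583 c [590.6 -14.3] size [ 79.2 102.5] long yaw 169.4 z med 142.9
 box frame x [-50.4  50.9] y [-31.9  42.4]
 tilt deg [-0.03 -0.57]
 rim x [-60.9  60.8] y [32.6 55.4]
blue side 796 c [588.4 -17.8] size [ 88.9 103. ] long yaw 169.5 z med 144.3
 box frame x [-51.1  50.2] y [-43.6  43.7]
 tilt deg [-0.04 -0.4 ]
 rim x [-62.7  60.5] y [-53.4  56.4]
t 7.9 pos [ 0.5903 -0.0179  0.1214] rot [180.     0.    60.91]
shift [ 0.0019 -0.0055  0.0055] turn [0.     0.     0.0002] dist 0.001997288762932702 ang 0.014254586806520452
```

The panel is square over the opening to within about 1 mm and 0.2° in both views. Next I'll lower it until the cross-bar rests on the receptacle.

```bash

python3 -m handwheel '[[[0,0,0.06],[0,0,0],0],[[0,0,0.12],[0,0,0],0],[[0,0,0.16],[0,0,0],0],[[0,0,0.19],[0,0,0],0],[[0,0,0.21],[0,0,0],0],[[0,0,0.23],[0,0,0],0],[[0,0,0.245],[0,0,0],0],[[0,0,0.255],[0,0,0],0],[[0,0,0.263],[0,0,0],0],[[0,0,0.266],[0,0,0],0],[[0,0,0.266],[0,0,0],0],[[0,0,0.266],[0,0,0],0]]'
python3 chk.py;python3 go.py 589.3 -16.8 55 1.6
```

```text
t: 9.1
ee_pos: [0.5904, -0.0181, 0.055]
eef_rot: [180.0, -0.0, 60.9]
contact_force: [-0.1, 0.4, -2.7]
width: 0.011
grasp_force: 60.0
blue wrist 15554 c [590.7 -14.8] size [ 79.2 102.6] long yaw 169.5 z med 76.5
 box frame x [-50.1  51.2] y [-32.3  41.9]
 tilt deg [-0.08 -0.58]
 rim x [-61.5  61.3] y [-49.3  55.3]
blue side 786 c [588.6 -17.1] size [ 88.1 104.2] long yaw 169.4 z med 77.7
 box frame x [-51.3  51.2] y [-43.3  43.2]
 tilt deg [-0.13 -0.55]
 rim x [-63.2  60.9] y [-53.1  56.3]
t 9.2 pos [ 0.5904 -0.0181  0.055 ] rot [ 1.7998e+02 -1.0000e-02  6.0900e+01]
shift [ 0.0022 -0.0063  0.    ] turn [ 2.000e-04 -2.000e-04  6.589e-01] dist 0.0016760743792743693 ang 59.302323160487994
```

Bar height reached: flange top is 77 mm, so the underside is at 72, and it is square. Next I'll settle it slightly, then turn the wing about 59°.

```bash

python3 -m handwheel '[[[0,0,0.004],[0,0,0],0],[[0,0,0.004],[0,0,0],0],[[0,0,0.004],[0,0,0.05],0],[[0,0,0.004],[0,0,0.1],0],[[0,0,0.004],[0,0,0.15],0],[[0,0,0.004],[0,0,0.2],0],[[0,0,0.004],[0,0,0.25],0],[[0,0,0.004],[0,0,0.3],0],[[0,0,0.004],[0,0,0.35],0],[[0,0,0.004],[0,0,0.4],0],[[0,0,0.004],[0,0,0.45],0],[[0,0,0.004],[0,0,0.5],0],[[0,0,0.004],[0,0,0.55],0],[[0,0,0.004],[0,0,0.6],0],[[0,0,0.004],[0,0,0.64],0],[[0,0,0.004],[0,0,0.66],0],[[0,0,0.004],[0,0,0.66],0],[[0,0,0.004],[0,0,0.66],0]]'
python3 chk.py
python3 go.py 589.3 -16.8 43 1.6
```

```text
t: 11.0
ee_pos: [0.5902, -0.018, 0.0537]
eef_rot: [-180.0, 0.0, 1.6]
contact_force: [0.5, 1.0, -2.6]
width: 0.0107
grasp_force: 59.9
blue wrist 14868 c [600.  -20.2] size [86.8 81. ] long yaw 76.9 z med 75.2
 box frame x [-25.3  51.7] y [-44.7  42.8]
 tilt deg [-0.46 -0.01]
 rim x [-33.5  61.6] y [-54.3  54.7]
blue side 761 c [587.3 -15.2] size [ 88.2 104.2] long yaw 167.4 z med 76.4
 box frame x [-52.9  50.8] y [-41.1  46.1]
 tilt deg [-0.1  -0.15]
 rim x [-63.   60.2] y [-52.7  57. ]
t 11.1 pos [ 0.5903 -0.018   0.0537] rot [-1.7999e+02  1.0000e-02  1.5400e+00]
shift [-0.0037 -0.005   0.0429] turn [-0.0001  0.0001 -0.0007] dist 0.010828724508158869 ang 0.06219240871196721
```

The wing is turned. The panel is about 3° off square, which is within tolerance. Next I'll lower it into the slot.

```bash

python3 -m handwheel '[[[0,0,0.006],[0,0,0],0],[[0,0,0.012],[0,0,0],0],[[0,0,0.018],[0,0,0],0],[[0,0,0.022],[0,0,0],0],[[0,0,0.026],[0,0,0],0],[[0,0,0.028],[0,0,0],0],[[0,0,0.028],[0,0,0],0],[[0,0,0.028],[0,0,0],0]]'
python3 chk.py
```

```text
t: 11.9
ee_pos: [0.5903, -0.018, 0.047]
eef_rot: [-180.0, -0.0, 1.5]
contact_force: [-1.5, 0.9, 0.7]
width: 0.0109
grasp_force: 60.4
blue wrist 14878 c [599.9 -20.2] size [86.5 80.9] long yaw 76.4 z med 68.6
 box frame x [-25.4  51.8] y [-44.7  42.7]
 tilt deg [-0.42 -0.01]
 rim x [-30.   61.6] y [-54.3  54.6]
blue side 736 c [588.  -15.9] size [ 88.  103.5] long yaw 167.3 z med 69.8
 box frame x [-53.1  50.8] y [-40.3  45.7]
 tilt deg [-0.05  0.28]
 rim x [-62.8  60.6] y [-53.   57.1]
```

The bar is in the slot and the seal has been reached, with about 3 N of push. Next I'll press down to flush.

```bash

python3 -m handwheel '[[[0,0,0.006],[0,0,0],0],[[0,0,0.012],[0,0,0],0],[[0,0,0.016],[0,0,0],0],[[0,0,0.02],[0,0,0],0],[[0,0,0.022],[0,0,0],0],[[0,0,0.022],[0,0,0],0],[[0,0,0.022],[0,0,0],0]]'
python3 chk.py
```

```text
t: 12.7
ee_pos: [0.5904, -0.0181, 0.0425]
eef_rot: [180.0, -0.1, 1.5]
contact_force: [-4.9, 1.4, 12.4]
width: 0.0108
grasp_force: 62.3
blue wrist 14841 c [600.  -20.2] size [86.6 80.9] long yaw 76.4 z med 64.2
 box frame x [-25.1  51.8] y [-44.8  42.8]
 tilt deg [-0.44 -0.01]
 rim x [-27.7  61.6] y [-54.1  54.6]
blue side 708 c [587.4 -16.5] size [ 89.9 103.3] long yaw 168.4 z med 65.5
 box frame x [-52.5  50.6] y [-40.7  44.9]
 tilt deg [-0.    0.33]
 rim x [-63.   61.5] y [-54.7  56.6]
```

```bash

python3 -m handwheel '[[[0,0,0.003],[0,0,0],0],[[0,0,0.006],[0,0,0],0],[[0,0,0.006],[0,0,0],0],[[0,0,0.006],[0,0,0],0],[[0,0,0.006],[0,0,0],0]]'
python3 chk.py
```

```text
t: 13.3
ee_pos: [0.5905, -0.0181, 0.0425]
eef_rot: [180.0, -0.1, 1.5]
contact_force: [-8.6, 1.6, 23.2]
width: 0.0107
grasp_force: 64.0
blue wrist 14861 c [600.  -20.2] size [86.4 80.6] long yaw 76.4 z med 64.3
 box frame x [-25.1  51.8] y [-44.8  42.8]
 tilt deg [-0.43 -0.02]
 rim x [-27.5  61.6] y [-54.2  54.6]
blue side 715 c [588.4 -15.6] size [ 86.4 102.7] long yaw 166.7 z med 65.5
 box frame x [-52.7  50.9] y [-40.4  45.8]
 tilt deg [-0.06  0.36]
 rim x [-63.3  61.2] y [-54.5  57.2]
```

The panel is rigidly seated: force rose by 11 N with no further travel, and the flange top is at about 65 mm. Handing in.

```bash
python3 -c "
from station import manip
print(manip.close_job())"
```

```text
the job is handed in; nothing more can be done
None
```

The job is handed in, with no verdict shown: the cross-bar is in the slot, the panel is held pressed flush on the rim at about 23 N, and no move went near the bystanders.

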